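Load a swing-out rotor in balance from a stack of washed tube adapters

ROBOT

A 6-joint arm with a two-finger parallel gripper is mounted at the origin on a cart in front of the work surface, level with it; the furniture and walls round the work are solid. World frame = base frame: x ahead of the robot, y to its left, z up, the work surface at z = 0. Lengths are in m, angles in rad, forces in N, time in s.
With the tool pointing down it reaches from about 0.35 to 0.725 m from the base axis. Payload 4.3 kg.
Tool frame: the origin (TCP) lies midway between the tips of the shut fingers; the grasp point (between the pads) lies 19 mm behind it; z points along the fingers, y is the line along which they close (so a half turn about z gives the same grasp; the last joint's range is limited). The gripper opens to 85 mm and grips with 20 to 120 N. Pads are 22 mm wide; open, the fingers measure 114 mm over their backs; the gripper's body (76 mm by 85 mm) begins 54 mm behind the grasp point. The pads swing forward as they close: fully open they stand 13 mm farther back than shut.
Start: joints at [1.151, 0.377, 0.081, 1.274, 0, 1.46], TCP at [0.175, 0.548, 0.231] pointing down, gripper open.
Joint ranges: [-2.72, 2.72], [-0.84, 1.66], [-1.02, 1.22], [-1.77, 2.12], [-1.37, 1.28], [-3.14, 3.14]. Speed limits (rad/s): [2.57, 2.57, 3.14, 3.14, 3.14, 3.14].

INTERFACE

Orientations are given as a unit quaternion [x, y, z, w].
In Python, from station import robot, open_gripper, close, inverse_kinematics, optics gives the robot as it stands. Calls block until the motion is done:
- robot.goto(position, orientation): joint-space move of the TCP to a pose.
- robot.line_to(position, v=0.15, ori=None, contact_N=None): straight line of the TCP; ori=None keeps the orientation; v is the mean speed in m/s. With contact_N (N) it stops when the force on the tool has changed by that much, and returns True; else False.
- robot.move_j(angles): joint-space move.
- open_gripper() and close(squeeze=None): open the fingers fully, or close them until they stop; squeeze is the grip in N (None keeps the last).
- robot.hold(seconds).
- inverse_kinematics(position, orientation): joint angles nearest the present ones, or None.
- robot.observe(): the state.
- optics.get_image(name): name is "side" or "top"; returns the picture (420x560x3 uint8, red, green, blue); there is no depth.
- optics.camera_model(name): a dict with "mtx" (3x3 intrinsics, pixels), "dist" ([k1, k2, p1, p2, k3] as OpenCV has them; the pictures are not rectified), "rvec" (rotation vector, rad) and "tvec" (3), from world to camera coordinates, as OpenCV has them. Camera axes: x right, y down, z forward; pixel columns grow to the right and rows downward; lengths in m; the calibration is good to about 2 mm. A picture is of the moment at which its call begins. camera_model takes no time and is no camera call.
A pose or a line that the arm cannot do raises robot.MotionError and nothing moves.
- robot.close_job(): hands the job in; it is judged then, once.
The state is a dict: "clock": time; "joints": joint angles; "qvel": joint speeds; "tau": joint torques, N m; "ee_pos": TCP position; "ee_rot": TCP orientation; "wrist_force": force on the tool from outside, world axes, zero at the start; "wrist_torque": the same for the moment, N m; "width": opening from 0.0 (shut) to 1.0 (fully open); "grip_force": force on a finger pad.
Only numpy, scipy, OpenCV 4.12 (cv2) and the standard library are available. Lean on these libraries where they do the work, as an engineer would, in place of code of your own. Each camera call takes 0.05 s, during which the arm holds its last target. There are 200 camera calls.

TASK

The washed centrifuge adapters are stacked on the drying mat: two with one large bore and two with four small bores. Take the stack apart and stand one adapter in each bucket of the four-place rotor, bores up and all the way down, so that the rotor is in balance: adapters of the same kind sit opposite each other across the hub. Keep the adapters upright throughout, and do not disturb the wash bottle and the timer.

Things in the scene. Friction and masses are not known exactly. Their poses are not given: they have to be found in the camera images.
- large_bore_2_center (a point): grey plastic adapter, upright cylinder 48 mm across, 74 mm tall, one 31 mm bore in its top. The point is on its axis half-way up; z up. At the start it stands on top of the other three.
- large_bore_1_center (a point): grey plastic adapter, upright cylinder 48 mm across, 74 mm tall, one 31 mm bore in its top. The point is on its axis half-way up; z up. At the start one of three on the drying mat (5 mm thick) in a tight triangle, axes 54 mm apart, under the fourth; places vary. Fingers fit only if they close square to the line from the adapter to the middle of the triangle.
- four_bore_1_center (a point): grey plastic adapter, upright cylinder 48 mm across, 74 mm tall, four 14 mm bores in its top. The point is on its axis half-way up; z up. At the start one of three on the drying mat (5 mm thick) in a tight triangle, axes 54 mm apart, under the fourth; places vary. Fingers fit only if they close square to the line from the adapter to the middle of the triangle.
- four_bore_2_center (a point): grey plastic adapter, upright cylinder 48 mm across, 74 mm tall, four 14 mm bores in its top. The point is on its axis half-way up; z up. At the start one of three on the drying mat (5 mm thick) in a tight triangle, axes 54 mm apart, under the fourth; places vary. Fingers fit only if they close square to the line from the adapter to the middle of the triangle.
- bucket_1_floor (a point): one of four alike steel cups of the rotor, fixed upright: bore 56 mm, flared to 66 mm at the rim, 38 mm deep, rim 54 mm above the worktop. The point is the centre of its inner floor, 16 mm above the worktop; z up, x away from the hub, which is 80 mm off (its nut 64 mm above the worktop). Opposite bucket_3.
- bucket_2_floor (a point): one of four alike steel cups of the rotor, fixed upright: bore 56 mm, flared to 66 mm at the rim, 38 mm deep, rim 54 mm above the worktop. The point is the centre of its inner floor, 16 mm above the worktop; z up, x away from the hub, which is 80 mm off (its nut 64 mm above the worktop). Opposite bucket_4.
- bucket_3_floor (a point): one of four alike steel cups of the rotor, fixed upright: bore 56 mm, flared to 66 mm at the rim, 38 mm deep, rim 54 mm above the worktop. The point is the centre of its inner floor, 16 mm above the worktop; z up, x away from the hub, which is 80 mm off (its nut 64 mm above the worktop). Opposite bucket_1.
- bucket_4_floor (a point): one of four alike steel cups of the rotor, fixed upright: bore 56 mm, flared to 66 mm at the rim, 38 mm deep, rim 54 mm above the worktop. The point is the centre of its inner floor, 16 mm above the worktop; z up, x away from the hub, which is 80 mm off (its nut 64 mm above the worktop). Opposite bucket_2.
- wash_bottle_center (a point): white wash bottle with blue cap and bent spout, 68 x 115 mm, 188 mm tall, a bystander; this point is on the axis of its body, 75 mm above its underside.
- timer: white digital bench timer lying flat, 66 x 64 x 18 mm, a bystander; origin at the centre of its underside.
There are look-alikes about, which are no part of the job. Leave any green or pink look-alike of the part that bears large_bore_1_center alone.

How it is judged:
By the outcome, as a careful person would: the job done as asked, in the order asked, and still so for the second after the job is handed in, with the robot touching nothing.
It also fails if it takes over 106 s, if anything falls off the work surface, if the arm or the gripper's body presses on something with over 40 N, if the wrist force passes 120 N, or if a joint passes its speed limit or range.

## Working session

There is one attempt and no reset: what is moved stays moved. The work goes in short steps, each a Python script; the robot and the scene stay as the last script left them, time stands still between calls to the robot, and variables do not carry over. Pictures are saved under pics/ and viewed, at most 14 in all, crops included, and the job is handed in when it is done.

```bash
ls; mkdir -p pics
python3 - <<'E'
from station import robot, optics
import cv2
for n in("side","top"):
    cv2.imwrite(f"pics/{n}0.png",optics.get_image(n)[...,::-1]); m=optics.camera_model(n); print(m)
    R=cv2.Rodrigues(m["rvec"])[0] if not isinstance(m["rvec"],list) else None
print(robot.observe())
E
```

```text
pics
{'mtx': array([[427.34014429,   0.        , 279.70340405],
       [  0.        , 427.34014429, 207.98480134],
       [  0.        ,   0.        ,   1.        ]]), 'dist': array([-0.07592565,  0.        ,  0.        ,  0.        ,  0.        ]), 'rvec': array([ 2.23243394, -0.64736089,  0.27257213]), 'tvec': array([-0.42810535,  0.24616763,  1.09779713])}
{'mtx': array([[497.92882067,   0.        , 268.8473541 ],
       [  0.        , 497.92882067, 212.63875435],
       [  0.        ,   0.        ,   1.        ]]), 'dist': array([-0.17211627,  0.        ,  0.        ,  0.        ,  0.        ]), 'rvec': array([ 2.18087117, -2.11983197,  0.1314734 ]), 'tvec': array([-0.01840452,  0.51472046,  1.62223519])}
{'clock': 0.1, 'joints': array([ 1.15070665e+00,  3.78009885e-01,  7.97922875e-02,  1.27443564e+00,
       -1.45066286e-05,  1.46049599e+00]), 'qvel': array([ 1.48550246e-03, -1.41601315e-03,  3.26596446e-03,  3.57046986e-05,
       -1.50509709e-03, -8.58480779e-04]), 'tau': array([ 1.28241099e-03, -4.64693749e+01,  2.70582086e+01,  1.20337674e-02,
       -1.51081745e-04,  6.74442049e-07]), 'ee_pos': array([0.17504993, 0.54708702, 0.23045568]), 'ee_rot': array([ 1.54275958e-01,  9.88027361e-01, -8.97898128e-04, -2.36345825e-04]), 'wrist_force': array([-0.31941503, -0.03037644, -0.98626384]), 'wrist_torque': array([-0.01556347, -0.00449188, -0.06919751]), 'grip_force': 0.0, 'width': 1.0004229629343262}
```

View pics/top0.png

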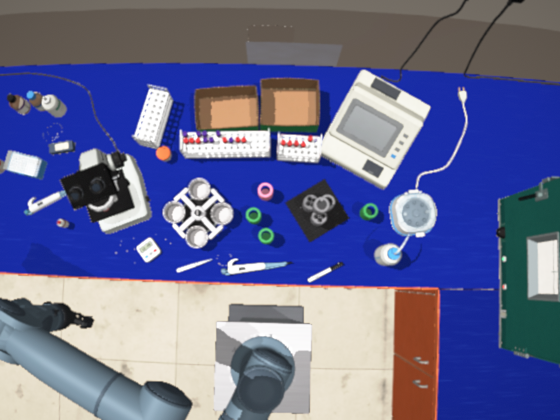

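View pics/side0.png

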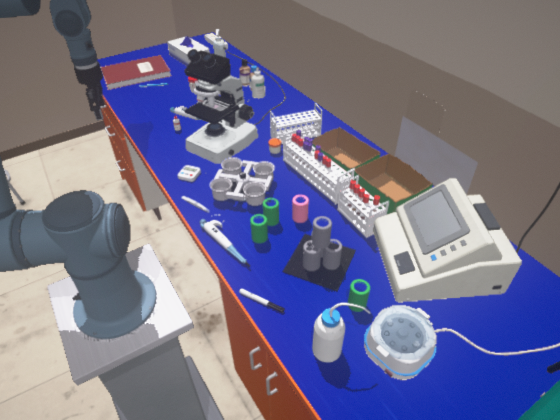

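The top view shows the rotor's hub near (198,212) and the stack near (318,208), with green and pink look-alikes between them. Next I'll enlarge both places.

```bash
cat > h.py <<'E'
import numpy as np, cv2
from station import robot, optics, open_gripper, close, inverse_kinematics
def ray(n,px):
    m=optics.camera_model(n); R=cv2.Rodrigues(np.array(m["rvec"]))[0]
    p=cv2.undistortPoints(np.array(px,float).reshape(-1,1,2),m["mtx"],m["dist"]).reshape(-1,2)
    return -R.T@np.array(m["tvec"]), np.c_[p,np.ones(len(p))]@R
def plane(n,px,z):
    c,d=ray(n,px); return c+d*((z-c[2])/d[:,2])[:,None]
def proj(n,P):
    m=optics.camera_model(n)
    return cv2.projectPoints(np.array(P,float).reshape(-1,1,3),np.array(m["rvec"]),np.array(m["tvec"]),m["mtx"],m["dist"])[0].reshape(-1,2)
E
python3 - <<'E'
import cv2,numpy as np
from h import *
t=cv2.imread("pics/top0.png");s=cv2.imread("pics/side0.png")
f=lambda i,x,y,w,h:cv2.resize(i[y:y+h,x:x+w],(400,300),interpolation=cv2.INTER_CUBIC)
o=np.vstack([np.hstack([f(t,285,178,80,60),f(t,148,170,100,75)]),np.hstack([f(s,280,205,100,75),f(s,200,150,80,60)])])
cv2.imwrite("pics/c0.png",o)
print(plane("top",[(198,212),(200,189),(222,213),(196,237),(173,212)],0.054),plane("top",[(318,208)],.153))
print(proj("top",[[0,0,0],[.5,0,0]]))
E
```

```text
[[0.50793706 0.22967504 0.054     ]
 [0.58505541 0.22672155 0.054     ]
 [0.50684153 0.15005257 0.054     ]
 [0.42514074 0.23247059 0.054     ]
 [0.50560702 0.31314369 0.054     ]] [[ 0.51813131 -0.15637232  0.153     ]]
[[263.29627994 367.88598631]
 [267.6607327  218.28681213]]
```

View pics/c0.png

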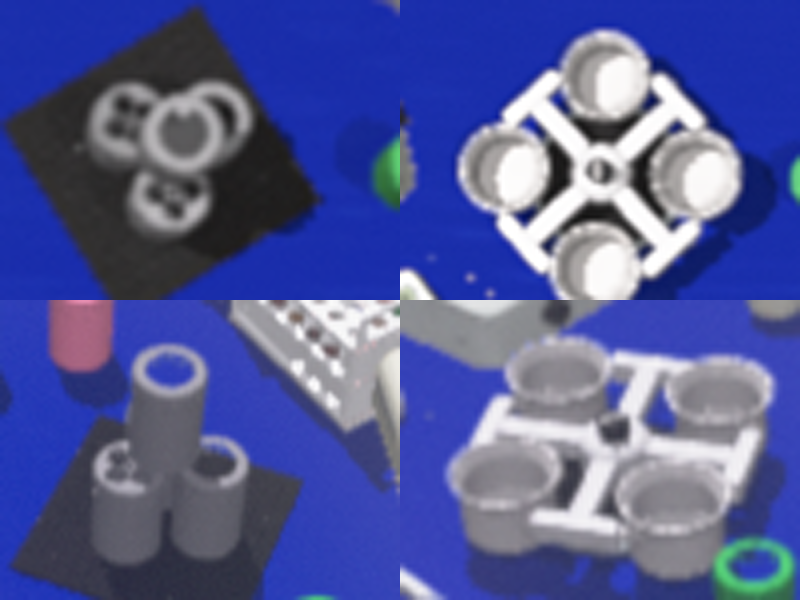

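```bash
cat >> h.py <<'E'
def tri(pt,ps):
    A=[];b=[]
    for n,p in(("top",pt),("side",ps)):
        c,d=ray(n,[p]); d=d[0]/np.linalg.norm(d[0]); M=np.eye(3)-np.outer(d,d); A.append(M); b.append(M@c)
    A=np.vstack(A); x,r,_,_=np.linalg.lstsq(A,np.hstack(b),rcond=None); return x.round(4),float(np.sqrt(r[0]))
E
python3 - <<'E'
from h import *
print("top",tri((321.6,204.6),(322.25,222.5)),plane("top",[(321.6,204.6)],.153),plane("side",[(322.25,222.5)],.153))
T=plane("top",[(310.4,202.8),(328.2,201.6),(319,217.6)],.079);print(T,[np.linalg.norm(T[i]-T[i-1]) for i in range(3)],T.mean(0))
print(plane("side",[(312.75,246.5),(334,245.5)],.079))
B=plane("top",[(199.2,188.8),(222,214),(197,236.2),(173.7,212.5)],.054);print(B,B.mean(0))
print(np.linalg.norm(B-B.mean(0),axis=1),np.degrees(np.arctan2(*(B-B.mean(0)).T[[1,0]])))
# side rims (crop x5)
q=[(200+(x-400)/5,150+(y-300)/5) for x,y in((559,372),(720,395),(672,498),(506,478))]
S=plane("side",q,.054);print(S,S.mean(0))
E
```

```text
top (array([ 0.53  , -0.168 ,  0.1501]), 0.000851788905821914) [[ 0.52906818 -0.167373    0.153     ]] [[ 0.52872595 -0.17046252  0.153     ]]
[[ 0.54503557 -0.13804414  0.079     ]
 [ 0.5506329  -0.19591311  0.079     ]
 [ 0.4974604  -0.16675392  0.079     ]] [np.float64(0.055566612248379436), np.float64(0.0581390433369286), np.float64(0.0606429979373127)] [ 0.53104296 -0.16690373  0.079     ]
[[ 0.50216407 -0.17136794  0.079     ]
 [ 0.55172149 -0.19894776  0.079     ]]
[[0.5856612  0.22942988 0.054     ]
 [0.50352707 0.14991679 0.054     ]
 [0.42787115 0.22928496 0.054     ]
 [0.50400577 0.31070538 0.054     ]] [0.5052663  0.22983425 0.054     ]
[0.08039592 0.07993639 0.0773971  0.08088095] [  -0.2881883   -91.2467187  -179.59336559   90.89298935]
[[0.50343852 0.30187389 0.054     ]
 [0.58206728 0.22014035 0.054     ]
 [0.50207683 0.14401948 0.054     ]
 [0.42262984 0.21904484 0.054     ]] [0.50255312 0.22126964 0.054     ]
```

```bash
cat > ov.py <<'E'
from h import *
def overlay(fn,circs,wins,imgs):
    out=[]
    for (n,x,y,w,h),im in zip(wins,imgs):
        k=400/w; c=cv2.resize(im[y:y+h,x:x+w],(400,int(h*k)),interpolation=cv2.INTER_CUBIC)
        for C,r,col in circs:
            a=np.linspace(0,2*np.pi,60); P=np.c_[C[0]+r*np.cos(a),C[1]+r*np.sin(a),0*a+C[2]]
            q=(proj(n,P)+.5-[x,y])*k-.5
            cv2.polylines(c,[np.round(q*8).astype(int)],True,col,1,cv2.LINE_AA,3)
        out.append(c)
    cv2.imwrite(fn,np.hstack(out))
E
python3 - <<'E'
from ov import *
t=cv2.imread("pics/top0.png");s=cv2.imread("pics/side0.png")
c=[]
for cy,col in((.2298,(0,0,255)),(.2213,(0,220,0))):
    cx=.505 if cy>.225 else .5025
    for a in range(4):
        c.append(((cx+.08*np.cos(a*np.pi/2),cy+.08*np.sin(a*np.pi/2),.054),.034,col))
overlay("pics/o1.png",c,[("top",158,175,80,75),("side",200,150,80,75)],[t,s])
E
```

```text
(no output)
```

View pics/o1.png

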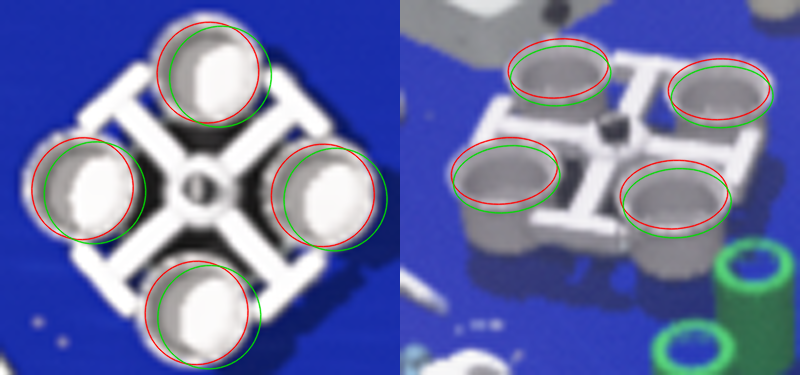

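```bash
cat >> h.py <<'E'
HUB=np.array([.506,.2305]); ZT=.28
def bucket(k): return np.r_[HUB+.08*np.array([(1,0),(0,1),(-1,0),(0,-1)][k])]
def quat(psi): return [np.cos(psi/2),np.sin(psi/2),0,0]
def best(p,psi):
    j0=robot.observe()["joints"]; c=[]
    for s in(psi,psi+np.pi):
        j=inverse_kinematics(p,quat(s))
        if j is not None: c.append((np.abs(np.array(j)-j0).max()+ .5*max(0,abs(j[5])-2.5),s))
    print("ik",[(round(a,2),round(b,2)) for a,b in c]); return quat(min(c)[1])
def st(m=""):
    o=robot.observe(); print(m,"t%.1f"%o["clock"],o["ee_pos"].round(4),"F",o["wrist_force"].round(1),"w%.3f"%o["width"],"g%.0f"%o["grip_force"]); return o
def pick(xy,ztop,psi):
    open_gripper() if robot.observe()["width"]<.95 else None
    q=best([*xy,ZT],psi); robot.goto([*xy,ZT],q); 
    if robot.line_to([*xy,ztop-.036],v=.15,contact_N=12): st("CONTACT"); return False
    close(40); st("grip"); robot.line_to([*xy,ZT],v=.18); o=st("lift"); return o["width"]>.3
def place(xy,psi):
    q=best([*xy,ZT],psi); robot.goto([*xy,ZT],q); robot.line_to([*xy,.125],v=.2)
    st("above"); hit=robot.line_to([*xy,.052],v=.06,contact_N=6); st("down hit=%s"%hit)
E
python3 - <<'E'
from h import *
st()
print(pick((.529,-.168),.153,0))
optics_t=optics.get_image("top");s=optics.get_image("side")
cv2.imwrite("pics/t1.png",optics_t[...,::-1]);cv2.imwrite("pics/s1.png",s[...,::-1])
E
python3 - <<'E'
import cv2,numpy as np
cv2.imwrite("pics/m1.png",np.hstack([cv2.resize(cv2.imread("pics/t1.png")[150:270,250:400],(400,320)),cv2.resize(cv2.imread("pics/s1.png")[160:310,240:420],(400,320))]))
E
```

```text
t0.1 [0.175  0.5471 0.2305] F [-0.3 -0.  -1. ] w1.000 g0
ik [(np.float64(1.68), 0), (np.float64(1.88), 3.14)]
grip t4.6 [ 0.5295 -0.1686  0.1177] F [-0.3 -0.8  4.1] w0.551 g41
lift t5.7 [ 0.5284 -0.1676  0.2786] F [-0.6  0.2 -1.9] w0.555 g41
True
```

View pics/m1.png

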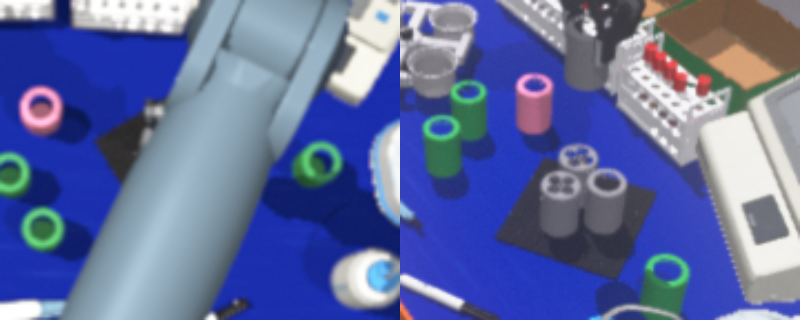

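The side view shows the top adapter held upright. The lower three are still standing, with their tops in the crop near (560,188), (607,183) and (578,158). Next I'll place the held one.

Run:
```python
from h import *
place(bucket(0),0)
cv2.imwrite("pics/s2.png",optics.get_image("side")[...,::-1]);cv2.imwrite("pics/t2.png",optics.get_image("top")[...,::-1])
f=lambda n,x,y:cv2.resize(cv2.imread(n)[y:y+90,x:x+120],(400,300),interpolation=cv2.INTER_CUBIC)
cv2.imwrite("pics/m2.png",np.hstack([f("pics/s2.png",190,120),f("pics/t2.png",280,160)]))
```

```text
ik [(np.float64(5.77), 0), (np.float64(2.45), 3.14)]
above t8.8 [0.587  0.2306 0.1263] F [ 0.4 -0.3 -0.8] w0.560 g41
down hit=True t9.9 [0.5854 0.2304 0.0546] F [-0.9 -0.2  4.8] w0.556 g42
```

View pics/m2.png

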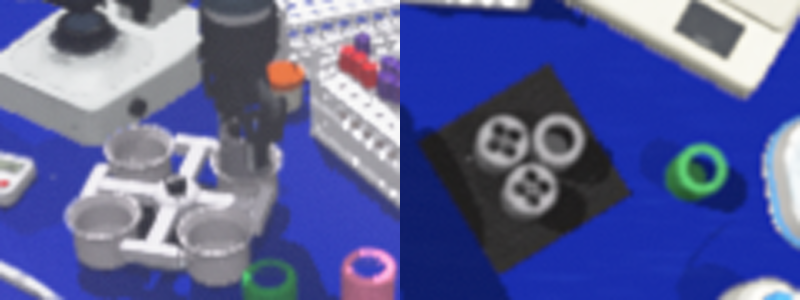

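The adapter stopped at TCP z 0.0546, which is the floor height, with no side force. The three tops are now in clear view at about (310.9,202.6), (327.7,201.7) and (319.3,216.7) in full-image pixels. I'll release, fit the triangle and pick the large-bore one.

```bash
cat > fit.py <<'E'
from h import *
P=plane("top",[(310.9,202.6),(327.7,201.7),(319.3,216.7)],.079)[:,:2]
c=P.mean(0); a=np.arctan2(*(P-c).T[::-1]); off=np.array([0,-2,2])*np.pi/3
d=np.unwrap(a-off); 
base=np.angle(np.exp(1j*(a-off)).mean())
T=[c+.054/np.sqrt(3)*np.array([np.cos(base+o),np.sin(base+o)]) for o in off]; PSI=base+off
E
python3 - <<'E'
from fit import *
print(P.round(4),c,np.linalg.norm(P-c,axis=1),np.degrees(a-base),np.round(T,4),np.degrees(PSI))
q=[(240+(x-400)/2.222,160+y/2.133) for x,y in((560,184),(607,183),(578,156))]
print(plane("side",q,.079))
E
```

```text
[[ 0.5457 -0.1397]
 [ 0.5503 -0.1943]
 [ 0.5004 -0.1677]] [ 0.5321378  -0.16720788] [0.03072456 0.03258212 0.03172314] [   0.93820559 -119.00115295 -241.93732926] [[ 0.5464 -0.1395]
 [ 0.549  -0.1934]
 [ 0.501  -0.1687]] [ 62.78905792 -57.21094208 182.78905792]
[[ 0.50099857 -0.16961086  0.079     ]
 [ 0.54919783 -0.19858583  0.079     ]
 [ 0.54770941 -0.14184837  0.079     ]]
```

Run:
```python
from fit import *
open_gripper(); p=bucket(0); robot.line_to([*p,.17],v=.15); robot.line_to([*p,ZT],v=.3); st("rel")
if pick(T[1]+[0,-.0015],.079,PSI[1]): place(bucket(2),0)
for n in("side","top"): cv2.imwrite(f"pics/{n}3.png",optics.get_image(n)[...,::-1])
f=lambda n,x,y:cv2.resize(cv2.imread(n)[y:y+120,x:x+160],(400,300),interpolation=cv2.INTER_CUBIC)
cv2.imwrite("pics/m3.png",np.hstack([f("pics/side3.png",190,130),f("pics/top3.png",240,150)]))
```

```text
rel t11.9 [0.5863 0.2306 0.2799] F [-0.3  0.  -0.6] w1.004 g0
ik [(np.float64(2.91), np.float64(-1.0)), (np.float64(0.72), np.float64(2.14))]
grip t15.6 [ 0.5494 -0.1951  0.0436] F [-0.6  1.3  4.3] w0.550 g41
lift t17.1 [ 0.5485 -0.1947  0.2788] F [ 0.3 -0.4 -0.9] w0.549 g41
ik [(np.float64(3.46), 0), (np.float64(0.81), 3.14)]
above t19.6 [0.4269 0.2305 0.1259] F [-0.5 -0.2 -0.4] w0.553 g41
down hit=True t20.7 [0.4255 0.2303 0.0546] F [-0.5 -0.5  4.9] w0.552 g42
```

View pics/m3.png

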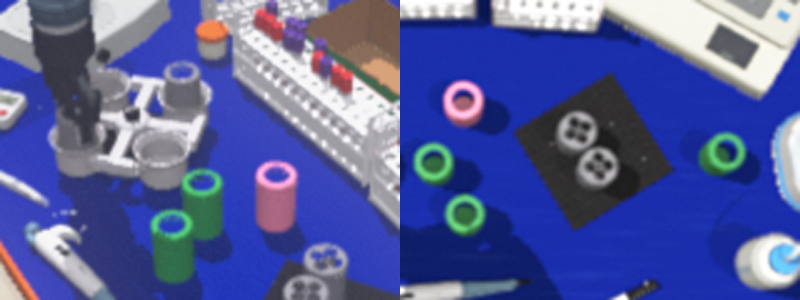

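The first adapter is seated upright in the far bucket, and the second is on its floor too (TCP z 0.0546). The remaining two are unmoved at (310.8,202.8) and (319.6,216.8).

Run:
```python
from fit import *
open_gripper(); p=bucket(2); robot.line_to([*p,.17],v=.15); robot.line_to([*p,ZT],v=.3); st("rel")
if pick(T[0]+[0,-.001],.079,PSI[0]): place(bucket(1),np.pi/2)
for n in("side","top"): cv2.imwrite(f"pics/{n}4.png",optics.get_image(n)[...,::-1])
f=lambda n,x,y:cv2.resize(cv2.imread(n)[y:y+120,x:x+160],(400,300),interpolation=cv2.INTER_CUBIC)
cv2.imwrite("pics/m4.png",np.hstack([f("pics/side4.png",190,130),f("pics/top4.png",240,150)]))
```

```text
rel t22.7 [0.4262 0.2306 0.2797] F [-0.2  0.6 -0. ] w0.999 g0
ik [(np.float64(1.32), np.float64(1.1)), (np.float64(1.82), np.float64(4.24))]
grip t26.4 [ 0.5469 -0.1407  0.0436] F [-0.5 -0.   4.4] w0.555 g41
lift t27.8 [ 0.5458 -0.1403  0.2789] F [ 0.3 -0.2 -0.2] w0.549 g41
ik [(np.float64(0.81), 1.57), (np.float64(2.81), 4.71)]
above t30.4 [0.507  0.3105 0.1262] F [0.5 0.4 0.1] w0.550 g41
down hit=True t31.5 [0.5055 0.3102 0.0546] F [ 0.2 -1.   3.8] w0.554 g41
```

View pics/m4.png

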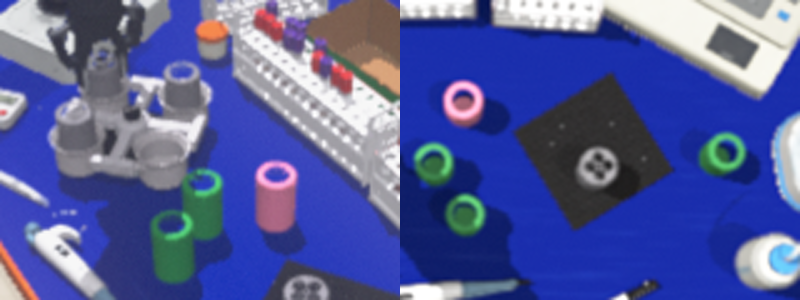

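Three are seated. The last one is unmoved at (319.6,216.8).

Run:
```python
from fit import *
open_gripper(); p=bucket(1); robot.line_to([*p,.17],v=.15); robot.line_to([*p,ZT],v=.3); st("rel")
if pick(T[2]+[0,-.001],.079,PSI[2]):
    place(bucket(3),np.pi/2)
    if abs(robot.observe()["ee_pos"][2]-.0546)<.002:
        open_gripper(); p=bucket(3); robot.line_to([*p,.17],v=.15); robot.line_to([*p,ZT],v=.3); st("rel")
        robot.goto([.45,-.2,ZT+.05],best([.45,-.2,ZT+.05],np.pi/2)); st()
for n in("side","top"): cv2.imwrite(f"pics/{n}5.png",optics.get_image(n)[...,::-1])
f=lambda n,x,y:cv2.resize(cv2.imread(n)[y:y+90,x:x+120],(400,300),interpolation=cv2.INTER_CUBIC)
cv2.imwrite("pics/m5.png",np.hstack([f("pics/side5.png",180,130),f("pics/top5.png",130,170)]))
```

```text
rel t33.5 [0.5062 0.3106 0.2799] F [-0.2 -0.3 -0.2] w0.999 g0
ik [(np.float64(2.51), np.float64(3.19)), (np.float64(0.96), np.float64(6.33))]
grip t37.4 [ 0.5013 -0.1699  0.0435] F [-0.2  0.2  4.9] w0.550 g41
lift t38.9 [ 0.5004 -0.1694  0.2788] F [-0.8  0.4 -1.9] w0.551 g41
ik [(np.float64(0.91), 1.57), (np.float64(4.05), 4.71)]
above t41.0 [0.5069 0.1502 0.126 ] F [-0.3  1.6 -1.7] w0.548 g41
down hit=True t42.1 [0.5054 0.1504 0.0545] F [-0.3 -0.5  5.2] w0.553 g42
rel t44.0 [0.5062 0.1505 0.2799] F [-0.5 -0.9 -0.8] w1.004 g0
ik [(np.float64(0.72), 1.57), (np.float64(3.86), 4.71)]
 t45.4 [ 0.4501 -0.1991  0.3294] F [ 0.6 -1.2  0.3] w0.996 g0
```

View pics/m5.png

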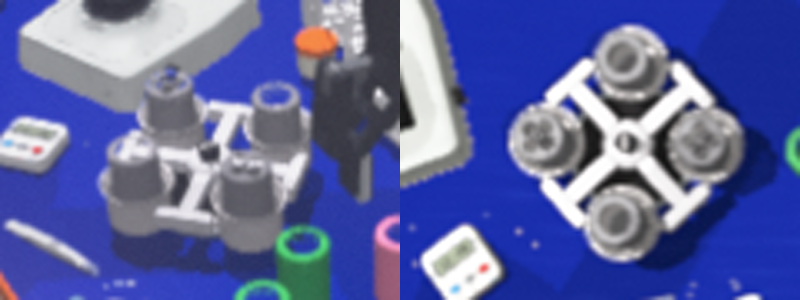

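All four stand upright in the buckets. In the top view the large bores are at (628,60) and (622,222), opposite each other, and the four-bore ones at (545,140) and (705,145). The timer hasn't moved.

```bash
python3 -c "
from station import robot
print(robot.close_job())"
```

```text
the job is handed in; nothing more can be done
None
```

I handed the job in at about 45 s: all four adapters stand upright and fully down in the rotor buckets, the two large-bore ones opposite each other and the two four-bore ones opposite each other.

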